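# Hold the spring clip open around the cutting board's end

## Task

Pick up the big spring clip lying on the counter by squeezing its two splayed tails together so that its jaws spread wide, then carry it to the thin cutting board standing in the wooden stand and hold it gaping around the board's upright end edge beside the hand hole, one jaw on each side, the edge well inside the mouth and neither jaw touching the board, ready for a recipe card to be slipped in. Finish while still holding it squeezed open there in mid-air: do not put it down, let go or let it close. Open it before it gets to the board, do not bang the board, and leave the ramekin, egg cup and can opener where they are.

Things in the scene. Friction and masses are not known exactly. Their poses are not given: they have to be found in the camera images.
- clip: Large loose aluminium spring clip, clothes-peg form, 105 mm long, ~75 g, lying on its side: hinge axis upright, 36 mm tall. Origin on the pivot axis at the underside, z up; closed, x points along the middle line to the jaw tips. Straight jaws, each 5 mm thick, reach 55 mm along +x and meet on the middle line. This frame belongs to the left arm: squeezed evenly it turns by half the joint value.
- clip_tails (a point): Point between the tails, 36 mm behind the pivot, 18 mm up. The flat tails, 4 mm thick, reach 50 mm behind the pivot and splay 0.25 rad each side: closed, 43 mm wide over their ends, about 38 mm here. Fully squeezed they are parallel, about 19 mm over their outsides, and the jaws, turned 0.25 rad each way, gape 28 mm at the tips.
- clip_arm (a joint): Opening angle of the clip, rad: 0 = jaws shut (spring-held), 0.5 = fully open against its stop. The spring needs about 6 N on each tail, 36 mm behind the pivot, to start opening and about 12 N to open fully; a 20 N grip holds it against its stop. It springs shut when let go.
- jaw_left_tip (a point): Inner tip corner of the clip's left (+y) jaw, mid-width: 55 mm ahead of the pivot, 18 mm above the underside.
- jaw_right_tip (a point): Inner tip corner of the clip's right (-y) jaw, mid-width, on the moving arm: 55 mm ahead of the pivot, 18 mm above the underside.
- board: Thin blue plastic cutting board, 5 mm thick, upright on its long side in a small wooden stand (one fixed piece). Origin at the stand's underside in the board's mid-plane; x square to the board, y along it, z up. Board: y -110 to 80, z 14 to 140 mm. Stand: y -40 to 80, foot 100 mm across x, 14 mm high, cheeks 36 mm high. The free end at y -110 mm, with the hand hole, points to the robot's right.
- board_edge (a point): On the board's upright end edge beside the hand hole, in its mid-plane, 100 mm above the counter (the board's top is at 140 mm). Axes as board: +y points from the edge into the board. The hand hole begins 30 mm in from the edge (z 60 to 120 mm, 35 mm long).
- ramekin: Glass ramekin, 84 mm across, 45 mm high; origin at the centre of its underside. Leave alone.
- egg_cup: White ceramic egg cup, 50 mm across, 64 mm high; origin at the centre of its underside. Leave alone.
- can_opener: Metal can opener lying flat, 160 mm long, 29 mm high; origin on the counter near its middle, head to +x. Leave alone.
Things that resemble listed ones, but are neither listed nor needed, are in the scene too. What is shaped like the clip but blue or yellow is not meant.

How it is judged:
By the outcome, as a careful person would: the job done as asked, in the order asked, and still so for the second after the job is handed in, while the arm keeps its last pose, push and grip.
It also fails if it takes over 38 s, if anything falls off the work surface, if the arm or the gripper's body presses on something with over 40 N, if the wrist force passes 120 N, or if a joint passes its speed limit or range.

## Robot

A 6-joint arm with a two-finger parallel gripper is mounted at the origin on the work surface. World frame = base frame: x ahead of the robot, y to its left, z up, the work surface at z = 0. Lengths are in m, angles in degrees, forces in N, time in s.
With the tool pointing down it reaches from about 0.35 to 1 m from the base axis. Payload 7.1 kg.
Tool frame: the origin (TCP) lies midway between the tips of the shut fingers; the grasp point (between the pads) lies 19 mm behind it (arm.tcp_to_grasp is the distance from the TCP to the grasp point, in m); y points along the fingers, x is the direction in which the jaws open and shut, and the axes are right-handed (so a half turn about y gives the same grasp; the last joint's range is limited). The gripper opens to 85 mm and grips with 20 to 120 N. Pads are 22 mm wide; open, the fingers measure 114 mm over their backs; the gripper's body (76 mm by 85 mm) begins 54 mm behind the grasp point. The pads swing forward as they close: fully open they stand 13 mm farther back than shut.
Start: joints at [-73.224, 24.242, 93.386, -0, 62.372, -1.089], TCP at [0.192, -0.595, 0.204] pointing down, gripper open.
Joint ranges: [-172.04, 172.04], [-51.8, 120.97], [4.93, 147.93], [-75.15, 255.16], [6.16, 154.13], [-145.62, 145.62]. Speed limits (degrees/s): [136.94, 136.94, 172.46, 180, 180, 180].

## Interface

Orientations are given as a 3x3 rotation matrix whose columns are the frame's x, y, z axes.
In Python, from bench import arm gives the robot as it stands. Calls block until the motion is done:
- arm.move_pose(position, orientation): joint-space move of the TCP to a pose.
- arm.line_to(position, attitude=None, rate=0.15, contact_N=None): straight line of the TCP; attitude=None keeps the orientation; rate is the mean speed in m/s. With contact_N (N) it stops when the force on the tool has changed by that much, and returns True; else False.
- arm.move_joints(angles): joint-space move.
- arm.gripper_to(opening, force=None): finger opening in m; force is the grip in N (None keeps the last); returns when the fingers have stopped.
- arm.sleep(seconds).
- arm.solve_ik(position, orientation): joint angles nearest the present ones, or None.
- arm.read_state(): the state.
- arm.read_camera(name): name is "scene" or "top"; returns the picture (400x640x3 uint8, red, green, blue); there is no depth.
- arm.camera_model(name): a dict with "K" (3x3 intrinsics, pixels), "world_to_cam" (4x4, takes a point from world to camera coordinates). Camera axes: x right, y up, looking along -z (the intrinsics and any distortion apply to the point x, -y, -z); pixel columns grow to the right and rows downward; lengths in m; the calibration is good to about 2 mm. A picture is of the moment at which its call begins. camera_model takes no time and is no camera call.
A pose or a line that the arm cannot do raises arm.PlanningError and nothing moves.
- arm.close_job(): hands the job in, once; it reports no verdict.
Trained networks look in the newest picture that a camera, given by its name, has taken for a name from the list of things; names that differ only in an ending like _2 or _b are one class to them, and where a whole thing is asked for, a point or a joint stands for the part that bears it (a point fixed in the world has none). Each returns a list of dicts, best first, with "score" (0 to 1); they miss things now and then, are a little off and sometimes report something else, mostly with a low value. They report only what shows in the picture. A call takes as long as a camera call. They do not tell look-alikes from the thing itself.
- arm.regions_of(camera, query): "region" (400x640 bool, what is visible of it) and "location" ([row, column] in pixels, amid what is visible of it).
The state is a dict: "clock": time; "qpos": joint angles; "qd": joint speeds; "joint_efforts": joint torques, N m; "position": TCP position; "ee_rot": TCP orientation; "force": force on the tool from outside, world axes, zero at the start; "ft_torque": the same for the moment, N m; "opening": finger opening in m.
Only numpy, scipy, OpenCV 4.12 (cv2) and the standard library are available. Lean on these libraries where they do the work, as an engineer would, in place of code of your own. Each camera call takes 0.05 s, during which the arm holds its last target. There are 200 camera calls.

## Working session

There is one attempt and no reset: what is moved stays moved. The work goes in short steps, each a Python script; the robot and the scene stay as the last script left them, time stands still between calls to the robot, and variables do not carry over. Pictures are saved under pics/ and viewed, about 8 in all and at most 12, crops included, and the job is handed in when it is done.

```bash
mkdir -p pics; ls
python3 - <<'E'
from bench import arm
import cv2,numpy as np
for c in("top","scene"):
    im=arm.read_camera(c); cv2.imwrite(f"pics/{c}0.png",im[:,:,::-1])
    m=arm.camera_model(c); print(c,{k:(np.round(v,4).tolist() if not isinstance(v,str) else v) for k,v in m.items()})
    for q in("clip","clip_arm","board","ramekin","egg_cup","can_opener"):
        for r in arm.regions_of(c,q): 
            ys,xs=np.where(r["region"]); print(q,round(r["score"],2),np.round(r["location"]),len(xs),(xs.min(),xs.max(),ys.min(),ys.max()) if len(xs) else None)
print(arm.read_state()["clock"],arm.tcp_to_grasp)
E
```

```text
pics
top {'K': [[435.1721, 0.0, 323.0955], [0.0, 435.1721, 210.4002], [0.0, 0.0, 1.0]], 'world_to_cam': [[-0.0146, -0.9997, -0.0204, -0.0521], [0.981, -0.0183, 0.1932, -0.5704], [-0.1936, -0.0171, 0.9809, -0.81], [0.0, 0.0, 0.0, 1.0]]}
clip 0.92 [266. 383.] 494 (np.int64(359), np.int64(405), np.int64(245), np.int64(288))
clip 0.82 [214. 429.] 541 (np.int64(403), np.int64(452), np.int64(191), np.int64(232))
clip 0.69 [308. 318.] 293 (np.int64(300), np.int64(345), np.int64(282), np.int64(325))
clip_arm 0.61 [214. 428.] 322 (np.int64(402), np.int64(450), np.int64(206), np.int64(231))
clip_arm 0.52 [263. 384.] 191 (np.int64(361), np.int64(406), np.int64(245), np.int64(273))
clip_arm 0.46 [308. 316.] 125 (np.int64(299), np.int64(333), np.int64(282), np.int64(323))
board 0.65 [204. 201.] 3285 (np.int64(150), np.int64(259), np.int64(173), np.int64(231))
ramekin 0.6 [150. 363.] 1289 (np.int64(344), np.int64(383), np.int64(129), np.int64(169))
egg_cup 0.86 [139. 429.] 654 (np.int64(415), np.int64(442), np.int64(123), np.int64(155))
can_opener 0.79 [141. 287.] 831 (np.int64(248), np.int64(318)
[... 470 characters left out ...]
64(221), np.int64(274), np.int64(216), np.int64(241))
clip_arm 0.93 [231. 248.] 578 (np.int64(221), np.int64(274), np.int64(220), np.int64(241))
clip_arm 0.71 [286. 259.] 278 (np.int64(226), np.int64(270), np.int64(277), np.int64(292))
clip_arm 0.67 [168. 266.] 147 (np.int64(264), np.int64(271), np.int64(147), np.int64(189))
board 0.74 [152. 414.] 3826 (np.int64(366), np.int64(450), np.int64(107), np.int64(186))
ramekin 0.74 [292. 349.] 1757 (np.int64(325), np.int64(371), np.int64(266), np.int64(313))
egg_cup 0.88 [348. 300.] 840 (np.int64(288), np.int64(317), np.int64(332), np.int64(369))
can_opener 0.79 [246. 414.] 997 (np.int64(383), np.int64(442), np.int64(219), np.int64(278))
0.7 0.0187
```

Run:
```python
import cv2,numpy as np
a=cv2.imread("pics/top0.png");b=cv2.imread("pics/scene0.png")
c=cv2.resize(a[110:340,130:470],None,fx=2.3,fy=2.3,interpolation=cv2.INTER_CUBIC); cv2.imwrite("pics/topc.png",c)
cv2.imwrite("pics/scenec.png",cv2.resize(b[95:380,190:470],None,fx=2.1,fy=2.1,interpolation=cv2.INTER_CUBIC))
```

```text
(no output)
```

View pics/topc.png

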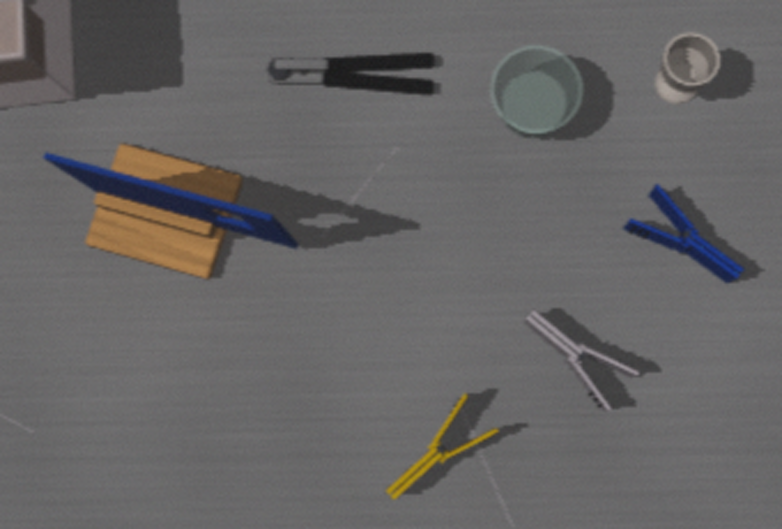

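View pics/scenec.png

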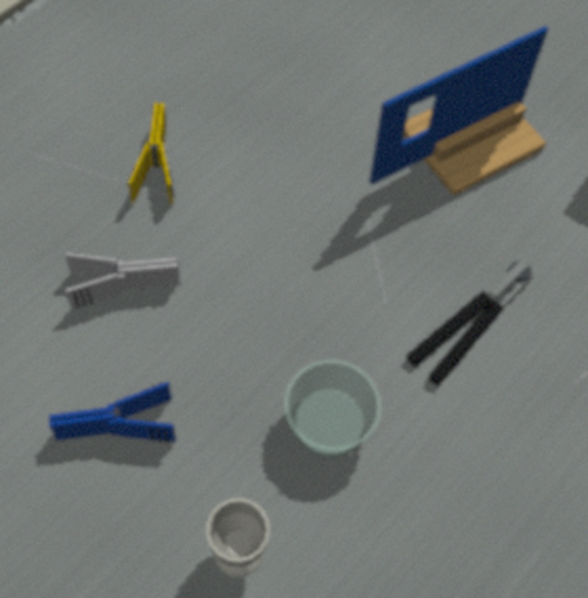

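The aluminium clip is the silver one, at top px (383,266) and scene px (249,224). It has jaws toward the upper left in the top view and splayed tails to the lower right. The look-alikes are blue at (429,214) and yellow at (318,308) in the top view. In the enlarged crops only the middle clip is bare metal, so that is the target. Next I'll fit poses by silhouette in both cameras.

```bash
cat > h.py <<'E'
from bench import arm
import cv2,numpy as np
from scipy.optimize import minimize
CM={c:arm.camera_model(c) for c in("top","scene")}
def proj(c,P):
    P=np.atleast_2d(P);T=CM[c]["world_to_cam"];p=P@T[:3,:3].T+T[:3,3];p=p*[1,-1,-1]
    q=p@CM[c]["K"].T;return q[:,:2]/q[:,2:]
def box(x0,x1,y0,y1,z0,z1,a=0):
    B=np.array([[x,y,z] for x in(x0,x1) for y in(y0,y1) for z in(z0,z1)])/1000.
    R=np.array([[np.cos(a),-np.sin(a),0],[np.sin(a),np.cos(a),0],[0,0,1]]);return B@R.T
def Rz(a):return np.array([[np.cos(a),-np.sin(a),0],[np.sin(a),np.cos(a),0],[0,0,1]])
S=4
def mask(c,boxes,p,z=0):
    m=np.zeros((400*S,640*S),np.uint8)
    for b in boxes:
        q=proj(c,b@Rz(p[2]).T+[p[0],p[1],z]);h=cv2.convexHull((((q+.5)*S-.5)*16).round().astype(np.int32))
        cv2.fillConvexPoly(m,h,1,shift=4)
    return m
def big(m):return cv2.resize(m.astype(np.uint8),None,fx=S,fy=S,interpolation=cv2.INTER_NEAREST)
def clipboxes(j=0.): # j = opening joint
    h=j/2;s=.25-h;o=[]
    for g in(1,-1):
        y=sorted([0,5*g]);o.append(box(0,55,*y,0,36,g*h))
        y=sorted([5.5*g,9.5*g]);o.append(box(-50,0,*y,0,36,-g*s))
    return o
def fit(boxes,obs,p0,hole=None,ign=None,z=0,cams=None):
    def cost(p,cs=None):
        t=0
        for c in cs or cams or obs:
            m=mask(c,boxes,p,z)
            if hole is not None:m&=1-mask(c,hole,p)
            o=obs[c]
            if ign is not None:
                k=1-mask(c,ign,p);m=m&k;o=o&k
            t+=1-(m&o).sum()/max(1,(m|o).sum())
        return t
    best=None
    for d in(0,.15,-.15):
        q0=np.array(p0)+[0,0,d]
        r=minimize(cost,q0,method="Nelder-Mead",options=dict(initial_simplex=q0+np.vstack([np.zeros(3),np.diag([.01,.01,.1])]),xatol=1e-4,fatol=1e-4))
        if best is None or r.fun<best.fun:best=r
    return best.x,best.fun
def back(c,uv,z):
    T=np.array(CM[c]["world_to_cam"]);R,t=T[:3,:3],T[:3,3]
    d=np.linalg.inv(CM[c]["K"])@[uv[0],uv[1],1];d=R.T@(d*[1,-1,-1]);o=-R.T@t
    return o+d*(z-o[2])/d[2]
E
cat > f.py <<'E'
from h import *
cam={c:cv2.imread(f"pics/{c}0.png") for c in("top","scene")}
C=lambda u,v:(u/2.3+130,v/2.3+110)
j,t=back("top",C(532,317),.036),back("top",C(615,385),.036)
pv=back("top",C(577,355),.036);yaw=np.arctan2(*(j-t)[1::-1]);print("rough clip",j,pv,np.degrees(yaw))
for c in cam:arm.read_camera(c)
rg={c:[r for r in arm.regions_of(c,"clip")] for c in cam}
near={"top":(383,266),"scene":(249,224)}
obs={}
for c in cam:
    r=min(rg[c],key=lambda r:np.hypot(r["location"][1]-near[c][0],r["location"][0]-near[c][1]));obs[c]=big(r["region"])
p0=[pv[0],pv[1],yaw]
for cs in(["top","scene"],["top"],["scene"]):print("clip",cs,fit(clipboxes(),obs,p0,cams=cs))
bo={}
for c in cam:
    hsv=cv2.cvtColor(cam[c],cv2.COLOR_BGR2HSV);m=((hsv[...,0]>100)&(hsv[...,0]<135)&(hsv[...,1]>110)).astype(np.uint8)
    r=cv2.dilate(arm.regions_of(c,"board")[0]["region"].astype(np.uint8),np.ones((5,5)));bo[c]=big(m&r)
e=back("top",C(270,213),.14);f=back("top",C(45,155),.14);by=np.arctan2(*(f-e)[1::-1])
o=e+.11*(f-e)/np.linalg.norm(f-e);print("rough board",e,f,np.degrees(by))
bb=[box(-2.5,2.5,-110,80,14,140)];hh=[box(-2.5,2.5,-80,-45,60,120)];st=[box(-50,50,-40,80,0,36)]
for cs in(["top","scene"],["top"],["scene"]):print("board",cs,fit(bb,bo,[o[0],o[1],by-np.pi/2],ign=st+[box(-4,4,-82,-43,58,122)],cams=cs))
p,_=fit(clipboxes(),obs,p0);b,_=fit(bb,bo,[o[0],o[1],by-np.pi/2],ign=st+[box(-4,4,-82,-43,58,122)])
np.save("poses.npy",[p,b])
out=[]
for c in cam:
    g=cv2.resize(cam[c],None,fx=S,fy=S)
    for bx,q in((clipboxes(),p),(bb,b)):
        for x in bx:
            m=mask(c,[x],q);cv2.drawContours(g,cv2.findContours(m,0,2)[0],-1,(0,255,0),1)
    for (u,v) in (proj(c,[p[0],p[1],.018])[0],proj(c,Rz(b[2])@[0,-.11,.1]+[b[0],b[1],0])[0]):
        u,v=int(u*S),int(v*S);out.append(g[max(0,v-150):v+150,u-200:u+200])
cv2.imwrite("pics/fit.png",np.vstack([np.hstack(out[:2]),np.hstack(out[2:])]))
E
python3 f.py
```

```text
rough clip [ 0.49570201 -0.13632734  0.036     ] [ 0.46229475 -0.17394281  0.036     ] 49.25618987731904
clip ['top', 'scene'] (array([ 0.46195898, -0.17655771,  0.86284693]), np.float64(0.30420610162925865))
clip ['top'] (array([ 0.46203464, -0.17774048,  0.85863663]), np.float64(0.18463479601850552))
clip ['scene'] (array([ 0.46154675, -0.1754882 ,  0.8551985 ]), np.float64(0.08253612192386361))
rough board [0.56955864 0.07318605 0.14      ] [0.62025046 0.25392059 0.14      ] 74.33243339692396
board ['top', 'scene'] (array([ 0.59923056,  0.1798421 , -0.28976524]), np.float64(0.3592400565997108))
board ['top'] (array([ 0.59947016,  0.17996366, -0.2936061 ]), np.float64(0.23309700847311088))
board ['scene'] (array([ 0.59780556,  0.17932477, -0.26592713]), np.float64(0.10828615542974784))
```

View pics/fit.png

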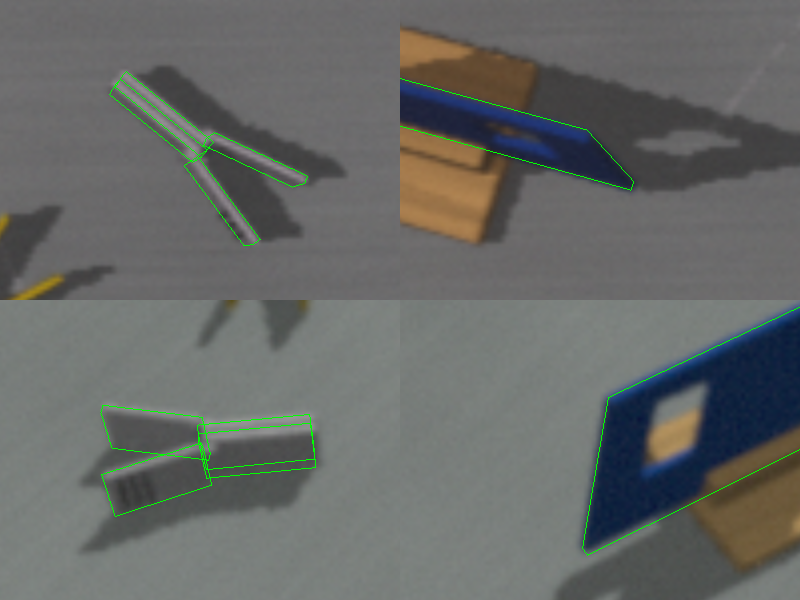

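The overlay matches in both views: clip pivot at about (0.462, -0.177) with yaw 49°, board end edge agreeing within about 2 mm. Next: hover, descend to the tails, squeeze, lift a little, look.

```bash
cat > g.py <<'E'
from h import *
p,b=np.load("poses.npy")
def ori(yaw,s):
    x=s*np.array([-np.sin(yaw),np.cos(yaw),0]);y=np.array([0,0,-1.]);return np.c_[x,y,np.cross(x,y)]
ux=lambda a:np.array([np.cos(a),np.sin(a),0])
T=np.array([p[0],p[1],0])-.036*ux(p[2])
by=b[2]+np.pi/2;E=np.array([b[0],b[1],0])-.11*ux(by)
E
python3 - <<'E'
from g import *
import sys
print("tails",T,"edge",E,np.degrees(p[2]),np.degrees(by))
best=None
for s in(1,-1):
    q=arm.solve_ik(T+[0,0,.12],ori(p[2],s));q2=arm.solve_ik(E-.07*ux(by)+[0,0,.09],ori(by,s))
    print(s,None if q is None else np.round(q),None if q2 is None else np.round(q2))
    if q is not None and q2 is not None and (best is None or abs(q[5])+abs(q2[5])<best[0]):best=(abs(q[5])+abs(q2[5]),s)
s=best[1];np.save("s.npy",s)
arm.gripper_to(.062,25)
arm.move_pose(T+[0,0,.13],ori(p[2],s))
hit=arm.line_to(T+[0,0,.006],rate=.08,contact_N=8);st=arm.read_state()
print("hit",hit,st["position"],st["opening"],st["force"],st["clock"])
for c in("top","scene"):cv2.imwrite(f"pics/{c}1.png",arm.read_camera(c)[:,:,::-1])
o=[]
for c in("top","scene"):
    u,v=proj(c,T+[0,0,.03])[0].astype(int);im=cv2.imread(f"pics/{c}1.png");o.append(cv2.resize(im[v-70:v+70,u-60:u+60],None,fx=3.3,fy=3.3,interpolation=cv2.INTER_CUBIC))
cv2.imwrite("pics/g1.png",np.hstack(o))
E
```

```text
tails [ 0.438549  -0.2039068  0.       ] edge [0.56780056 0.07442789 0.        ] 49.4374874508156 73.39767456664367
1 None None
-1 [-26.  20. 115.  -0.  46.  14.] [ -0.  27. 107.  -0.  45.  16.]
hit False [ 0.43887074 -0.2040824   0.00640093] 0.06214840437268234 [ 0.33696531 -0.07652849 -0.00692525] 4.775
```

View pics/g1.png

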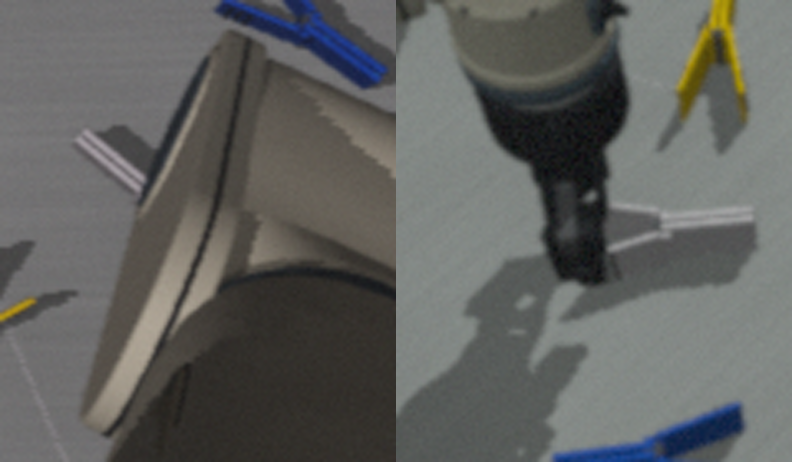

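The picture shows the fingers straddling the tails (right half, about (585,230)) and the clip undisturbed. Squeezing and lifting.

```bash
cat > look.py <<'E'
from g import *
# fit opened clip in current scene view given known height; returns obs regions
def look(n,z,p0,j=.5):
    o=[];obs={}
    for c in("top","scene"):
        im=arm.read_camera(c);cv2.imwrite(f"pics/{c}{n}.png",im[:,:,::-1])
        g=cv2.resize(im[:,:,::-1].copy(),None,fx=S,fy=S,interpolation=cv2.INTER_CUBIC)
        for x in clipboxes(j):
            cv2.drawContours(g,cv2.findContours(mask(c,[x],p0,z),0,2)[0],-1,(0,255,0),1)
        m=mask(c,[box(-2.5,2.5,-110,80,14,140)],b);cv2.drawContours(g,cv2.findContours(m,0,2)[0],-1,(0,255,255),1)
        u,v=(proj(c,[p0[0],p0[1],z+.018])[0]*S).astype(int);v=max(v,220);u=max(u,200)
        o.append(g[v-220:v+220,u-200:u+200])
    cv2.imwrite(f"pics/l{n}.png",np.hstack(o))
E
python3 - <<'E'
from look import *
s=float(np.load("s.npy"))
arm.gripper_to(0.0,30);arm.sleep(.3);st=arm.read_state();print(st["opening"],st["force"],st["position"])
arm.line_to(st["position"]+[0,0,.087],rate=.08);arm.sleep(.2)
st=arm.read_state();print(st["opening"],st["force"],st["position"],st["clock"])
np.save("grip.npy",st["position"])
q=st["position"]+.036*ux(p[2])
look(2,.087,[q[0],q[1],p[2]])
for r in arm.regions_of("scene","clip")[:4]:print(r["score"],r["location"])
E
```

```text
-1.0625266071149712e-05 [ 3.45992191 -4.07199372 14.40342999] [ 0.4428106  -0.20636232  0.00820098]
-0.00016226625931013738 [ 0.32824276 -0.50067301 -0.16603849] [ 0.44255949 -0.20623384  0.09478275] 7.25
0.93 [295.4, 247.6]
0.84 [225.0, 242.5]
0.57 [173.4, 263.7]
```

View pics/l2.png

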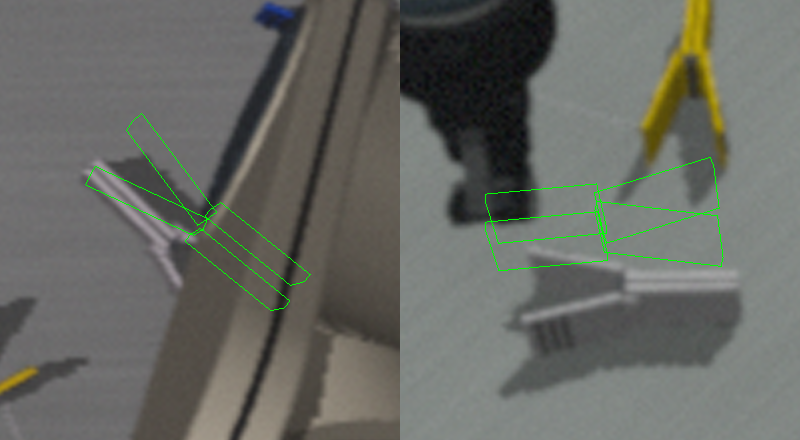

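The grasp was lost: the fingers shut to 0 and the clip is still on the counter. Retracting, then measuring where the clip went.

Run:
```python
from look import *
s=float(np.load("s.npy"))
arm.line_to(T+[0,0,.14]-.0*ux(p[2]),rate=.25);arm.gripper_to(.062,30)
arm.move_pose(T+[-.03,-.10,.16],ori(p[2],s))
near={"top":(383,266),"scene":(242,225)};obs={}
for c in near:
    im=arm.read_camera(c);cv2.imwrite(f"pics/{c}3.png",im[:,:,::-1])
    rs=arm.regions_of(c,"clip");print(c,[np.round(r["location"]).tolist() for r in rs])
    r=min(rs,key=lambda r:np.hypot(r["location"][1]-near[c][0],r["location"][0]-near[c][1]));obs[c]=big(r["region"])
for cs in(["top","scene"],["top"],["scene"]):
    f=fit(clipboxes(),obs,p,cams=cs);print(cs,f)
    if len(cs)==2:pn=f[0]
np.save("poses_old.npy",[p,b]);np.save("poses.npy",[pn,b])
look(3,0,pn,0.)
print(arm.read_state()["clock"],arm.read_state()["opening"])
```

```text
top [[214.0, 428.0], [266.0, 380.0], [305.0, 319.0]]
scene [[223.0, 240.0], [171.0, 266.0], [294.0, 250.0]]
['top', 'scene'] (array([ 0.46058635, -0.17382973,  0.76520262]), np.float64(0.32290311986863707))
['top'] (array([ 0.46051909, -0.1743299 ,  0.76226638]), np.float64(0.18403639371381308))
['scene'] (array([ 0.45926581, -0.17230292,  0.77609717]), np.float64(0.07151095732410606))
9.15 0.06152211093800517
```

View pics/l3.png

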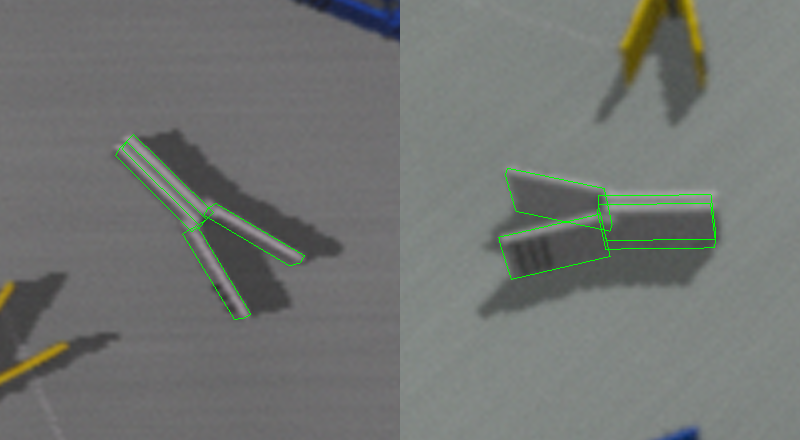

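The clip moved only about 3 mm and 5°, and its fit is good, so my picture of the finger geometry must be off. I'll check with TCP axes drawn on the earlier pictures, without moving.

Run:
```python
from look import *
po=np.load("poses_old.npy")[0];o=[]
R=ori(po[2],-1)
for n,P in((1,np.array([.43887,-.20408,.0064])),(2,np.array([.44256,-.20623,.0948]))):
    im=cv2.imread(f"pics/scene{n}.png");k=5
    g=cv2.resize(im,None,fx=k,fy=k,interpolation=cv2.INTER_CUBIC)
    pr=lambda X:tuple(int(t) for t in (proj("scene",X)[0]+.5)*k)
    for i,col in enumerate([(0,0,255),(0,255,0),(255,0,0)]):
        d=(-1 if i==1 else 1)*R[:,i]*.04
        cv2.line(g,pr(P),pr(P+d),col,1)
    cv2.line(g,pr(P),pr(P-R[:,0]*.04),(255,0,255),1)
    if n==1:
        for x in clipboxes(0):cv2.drawContours(g,[cv2.convexHull(((proj("scene",x@Rz(po[2]).T+[po[0],po[1],0])+.5)*k).astype(np.int32))],-1,(0,255,255),1)
    u,v=pr(P);g=g[v-340:v+180,u-170:u+230]
    g=cv2.convertScaleAbs(g,alpha=2.2,beta=10);o.append(g)
cv2.imwrite("pics/ax.png",np.hstack(o))
```

```text
(no output)
```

View pics/ax.png

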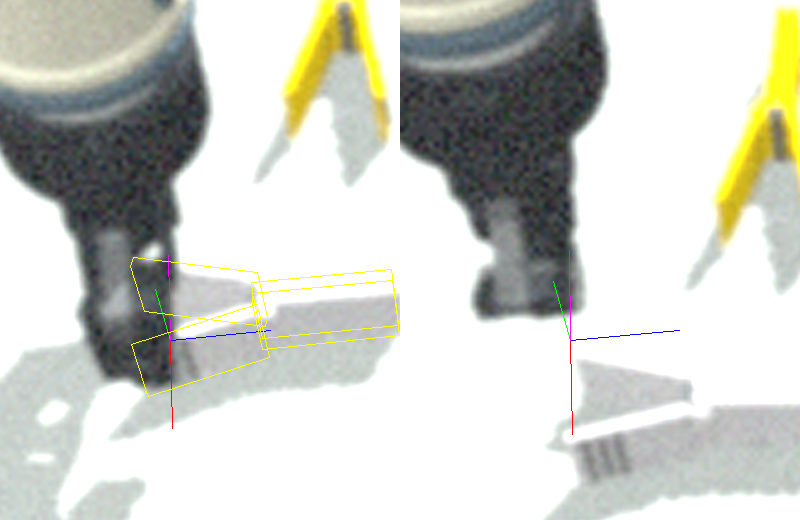

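In both pictures the fingertips sit about (-40,-48) px from the projected TCP, the same offset each time. That looks like tips roughly 30 mm higher than reported, so the fingers closed on top of the clip, which would also explain the 14 N upward push. I'll test it by touching the bare counter gently and looking.

Run:
```python
from look import *
st=arm.read_state();print(np.round(st["ee_rot"],3).tolist(),np.round(ori(np.load("poses_old.npy")[0][2],-1),3).tolist(),st["position"])
arm.gripper_to(0.0,30)
P=st["position"].copy();P[2]=.02;arm.line_to(P,rate=.2)
P[2]=-.03;hit=arm.line_to(P,rate=.03,contact_N=5)
st=arm.read_state();print(hit,st["position"],st["opening"],st["force"],st["clock"])
P=st["position"];R=st["ee_rot"];o=[]
for c in("scene","top"):
    im=arm.read_camera(c);cv2.imwrite(f"pics/{c}4.png",im[:,:,::-1]);k=5
    g=cv2.resize(im[:,:,::-1].copy(),None,fx=k,fy=k,interpolation=cv2.INTER_CUBIC)
    pr=lambda X:tuple(int(t) for t in (proj(c,X)[0]+.5)*k)
    for i,col in enumerate([(0,0,255),(0,255,0),(255,0,0)]):cv2.line(g,pr(P),pr(P+(-1 if i==1 else 1)*R[:,i]*.04),col,1)
    u,v=pr(P);u=max(u,200);v=min(max(v,320),1780);o.append(cv2.convertScaleAbs(g[v-320:v+220,u-200:u+200],alpha=2.,beta=10))
    print(c,proj(c,P))
cv2.imwrite("pics/tip.png",np.hstack(o))
```

```text
[[0.761, -0.0, 0.649], [-0.649, 0.0, 0.761], [-0.001, -1.0, -0.0]] [[0.76, 0.0, 0.65], [-0.65, 0.0, 0.76], [-0.0, -1.0, 0.0]] [ 0.40873751 -0.30297747  0.15979208]
True [ 0.40868667 -0.30293379 -0.02754248] 0.00017020133414173718 [-1.39425461  0.30371453  6.55000382] 12.05
scene [[183.5119433  262.30053047]]
top [[440.31216179 291.2630209 ]]
```

View pics/tip.png

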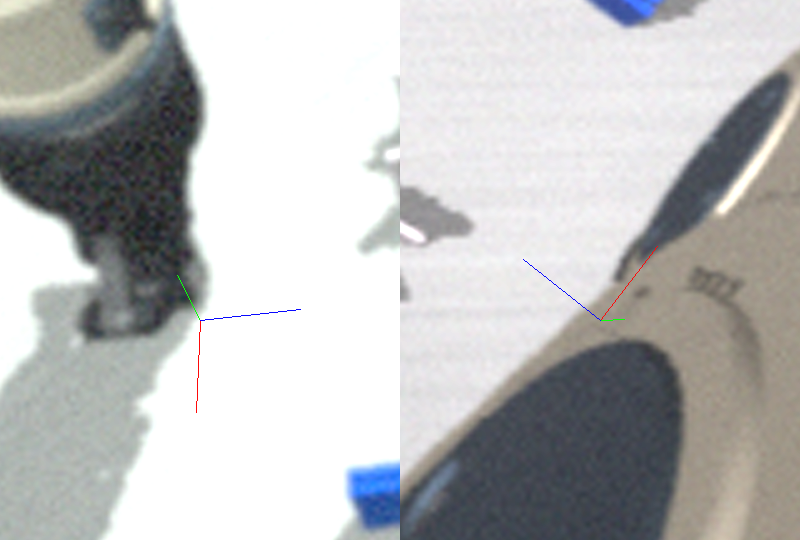

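The counter touch came at a reported z of -27.5 mm, so the shut tips really sit about 27 mm higher along the tool than reported. I'll check for a sideways offset in one enhanced composite, with axes drawn at the corrected tip.

Run:
```python
from look import *
R=ori(np.load("poses_old.npy")[0][2],-1);o=[];k=7
for n,P in((2,[.44256,-.20623,.0948]),(4,[.40869,-.30293,-.0275])):
    P=np.array(P)+[0,0,.0275]
    im=cv2.imread(f"pics/scene{n}.png").astype(float)/255
    g=cv2.resize((255*np.clip(im*1.6,0,1)**.5).astype(np.uint8),None,fx=k,fy=k,interpolation=cv2.INTER_CUBIC)
    pr=lambda X:tuple(int(t) for t in (proj("scene",X)[0]+.5)*k)
    for i,col in enumerate([(0,0,255),(0,255,0),(255,0,0)]):cv2.line(g,pr(P),pr(P+(-1 if i==1 else 1)*R[:,i]*.03),col,1)
    u,v=pr(P);o.append(g[v-350:v+170,u-260:u+140])
cv2.imwrite("pics/cmp.png",np.hstack(o))
```

```text
(no output)
```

View pics/cmp.png

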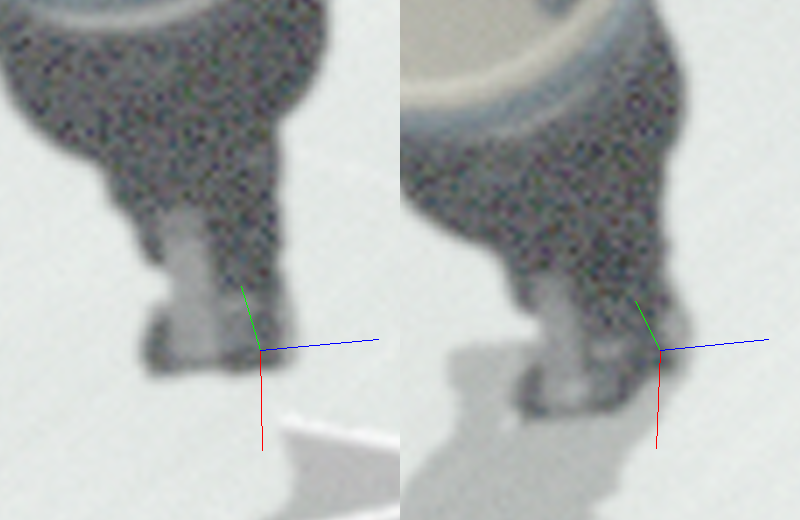

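Run:
```python
from look import *
for n,P in((2,[.44256,-.20623,.0948]),(4,[.40869,-.30293,-.0275])):
    P=np.array(P);q=proj("scene",P)[0];q2=proj("scene",P+[0,0,.0275])[0]
    g=cv2.imread(f"pics/scene{n}.png").max(2)
    u,v=q2.astype(int);print(n,"TCP",q.round(1),"tip",q2.round(1),"cols",u-22,u+7)
    for r in range(v-12,v+14):print(r,' '.join(f"{x:3d}" for x in g[r,u-22:u+8]))
st=arm.read_state();print(st["qpos"],st["position"],st["force"])
```

```text
2 TCP [221.9 210.2] tip [219.5 202.2] cols 197 226
190 132 134 133 132 129 121  94  70  59  59  65  60  62  62  62  48  31  21  31  31  29  23  23  24  33  66 105 124 135 132
191 134 133 135 136 134 128 122 110  97  79  63  61  65  64  63  51  35  27  33  30  30  26  20  15  29  53  88 118 132 133
192 135 135 132 130 130 133 133 127 120 102  77  65  63  64  60  52  36  38  25  31  24  26  31  22  28  43  79 115 127 135
193 137 135 130 134 132 134 134 130 127 109  81  69  66  63  65  54  41  31  30  25  28  22  21  21  26  41  74 110 129 130
194 133 132 132 133 131 133 132 132 122 107  80  68  65  63  58  55  45  36  37  40  37  35  30  27  31  42  68 103 122 130
195 134 134 132 131 132 128 127 115 100  91  75  64  61  61  56  52  46  48  48  47  51  47  34  28  34  50  68  96 122 130
196 132 129 134 132 131 127 112  91  74  69  63  65  63  65  61  54  51  51  55  56  50  48  40  33  36  49  66  87 115 132
197 133 133 132 129 131 127 106  78  59  55  62  62  64  62  64  60  52  48  47  40  43  41  31  29  33  54  68  83 113 133
198 131 133 131 132 132 122  97  62  46  40  54  62  60  
[... 4924 characters left out ...]
5 113 127 129 132 133 136 133
266  94  99  83  54  49  51  52  58  59  63  64  67  68  69  76  74  77  81  85  87  88  89  98 117 129 135 133 137 137 135
267 101 100  85  69  73  76  76  78  80  77  82  82  79  86  85  85  90  88  88  89  90  99 114 129 131 132 135 138 134 133
268  94  91  85  82  82  83  84  89  83  86  86  82  83  88  87  86  86  86  86  90  95 112 126 131 134 136 132 134 136 134
269  87  89  83  84  84  86  88  85  84  83  84  86  85  87  87  86  85  87  88  96 111 123 127 133 134 135 134 135 134 135
[-3.78868335e+01  3.70316078e+01  1.13688796e+02 -1.34571198e-03
  2.92987366e+01  2.67498354e+00] [ 0.40868367 -0.30292746 -0.02752928] [-0.63152963  0.24926265  6.00678738]
```

The opening direction is right. Combining the pictures, the true tip sits about 27 mm higher and about 10 mm further back along tool z than reported. I'll re-grasp with that compensation, using the re-fitted clip pose, with a contact guard and a check on the opening.

Run:
```python
from look import *
s=-1;P=arm.read_state()["position"]
arm.line_to(P+[0,0,.09],rate=.25);arm.gripper_to(.060,30)
t=T+.010*ux(p[2])
arm.move_pose(t+[0,0,.07],ori(p[2],s))
hit=arm.line_to(t+[0,0,-.022],rate=.07,contact_N=6)
st=arm.read_state();print("hit",hit,st["position"],st["force"])
if not hit:
    arm.gripper_to(0.0,30);arm.sleep(.2);st=arm.read_state();print(st["opening"],st["force"],st["position"])
    if .012<st["opening"]<.03:
        arm.line_to(st["position"]+[0,0,.085],rate=.1);arm.sleep(.2);st=arm.read_state()
        np.save("grip.npy",st["position"])
        print("lifted",st["opening"],st["force"],st["position"],st["clock"])
        q=st["position"]-.010*ux(p[2])+.036*ux(p[2]);look(5,.085,[q[0],q[1],p[2]])
        for c in("top","scene"):print(c,[(round(r["score"],2),np.round(r["location"]).tolist()) for r in arm.regions_of(c,"clip")])
print(arm.read_state()["clock"])
```

```text
hit False [ 0.44214439 -0.19197984 -0.02162255] [ 0.35397725 -0.40174419 -0.3360412 ]
0.017377680271599628 [-1.71003851 -0.0537214   9.65475059] [ 0.44256036 -0.19219495 -0.0210225 ]
lifted 0.017608951500651827 [-0.20345065  0.15450275 -1.3666221 ] [ 0.4421626  -0.19200359  0.06338052] 17.1167
top [(0.73, [211.0, 428.0]), (0.66, [247.0, 372.0]), (0.57, [306.0, 314.0])]
scene [(0.79, [203.0, 252.0]), (0.69, [170.0, 265.0]), (0.65, [294.0, 248.0])]
17.3167
```

Gripped: the opening is 17.6 mm, matching fully squeezed tails, and the clip's region rose with the tool. Now to fit the open clip in the air.

```bash
cat > fitair.py <<'E'
from look import *
from scipy.optimize import minimize
def fitair(near,p0,n,j=.5):
    """p0=[x,y,yaw,z]; jaws silhouettes in both cams, tails zone ignored"""
    obs={}
    for c in near:
        im=arm.read_camera(c);cv2.imwrite(f"pics/{c}{n}.png",im[:,:,::-1])
        rs=arm.regions_of(c,"clip")
        r=min(rs,key=lambda r:np.hypot(r["location"][1]-near[c][0],r["location"][0]-near[c][1]));obs[c]=big(r["region"])
        print(c,r["score"],np.round(r["location"]),int(r["region"].sum()))
    bx=clipboxes(j);ja=[bx[0],bx[2]];ig=[box(-55,3,-16,16,-5,60)]
    def cost(q):
        t=0
        for c in obs:
            k=1-mask(c,ig,q,q[3]);m=mask(c,ja,q,q[3])&k;o=obs[c]&k;t+=1-(m&o).sum()/max(1,(m|o).sum())
        return t
    best=None
    for d in([0,0,0,0],[.01,.01,.1,0],[-.01,-.01,-.1,0],[0,0,0,.012],[0,0,0,-.012]):
        q0=np.array(p0)+d
        r=minimize(cost,q0,method="Nelder-Mead",options=dict(initial_simplex=q0+np.vstack([np.zeros(4),np.diag([.01,.01,.08,.008])]),xatol=1e-4,fatol=1e-4))
        if best is None or r.fun<best.fun:best=r
    return best.x,best.fun
E
python3 - <<'E'
from fitair import *
P=np.load("grip.npy");q=P+.026*ux(p[2])
r,f=fitair({"top":(372,247),"scene":(252,203)},[q[0],q[1],p[2],.085],6)
print("fit",r,f,"expected",q,p[2]);np.save("air.npy",r)
look(6,r[3],r[:3])
R=Rz(-p[2]);print("pivot rel. TCP in clip frame",R@(np.r_[r[:2],0]-np.r_[P[:2],0]),"dz",r[3]-P[2])
E
```

```text
top 0.56 [246. 373.] 192
scene 0.75 [201. 254.] 790
fit [ 0.46505774 -0.17274264  0.76770665  0.08647028] 0.5260778955964014 expected [ 0.46091489 -0.17399383  0.06338052] 0.7652026240779447
pivot rel. TCP in clip frame [ 0.02985468 -0.00196728  0.        ] dz 0.02308976278611781
```

View pics/l6.png

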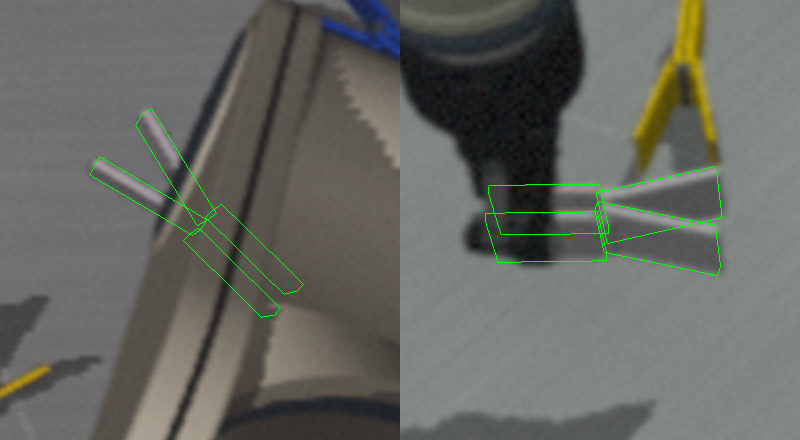

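The right view shows the clip fully open, jaws gaping about 28 mm at the tips (crop (718,170) and (720,270)), and the overlay agrees in both views. Next: carry it to a standoff about 35 mm short of the edge and re-measure.

```bash
cat > go.py <<'E'
from fitair import *
OFF=np.array([.0299,-.002,0])
def target(back,z=.082):
    pv=E-(.032+back)*ux(by);t=pv-Rz(by)@OFF;t[2]=z-.0231;return pv,t
E
python3 - <<'E'
from go import *
pv,t=target(.055)
arm.line_to(t,attitude=ori(by,-1),rate=.12);arm.sleep(.4)
st=arm.read_state();print(st["opening"],st["position"],t,st["clock"])
q0=[pv[0],pv[1],by,.082];near={c:proj(c,pv+.03*ux(by)+[0,0,.1])[0] for c in("top","scene")};print(near)
r,f=fitair(near,q0,7);print("fit",r,f,"want",q0);np.save("air2.npy",r)
look(7,r[3],r[:3])
print("err in board axes (along,lateral)",(Rz(-by)@(np.r_[r[:2],0]-pv))[:2],"dyaw",np.degrees(r[2]-by),"dz",r[3]-.082,arm.read_state()["clock"])
E
```

```text
0.01706258531484525 [ 0.53245233 -0.03714028  0.05891901] [ 0.53248242 -0.0370272   0.0589    ] 19.6583
{'top': array([279.54059637, 215.93387686]), 'scene': array([346.62595992, 169.08498989])}
top 0.79 [216. 428.] 460
scene 0.68 [170. 343.] 448
fit [0.52374825 0.01499294 1.28309261 0.0427106 ] 1.1995757180156659 want [np.float64(0.5429422918034446), np.float64(-0.008945161084573869), np.float64(1.2810310844952342), 0.082]
err in board axes (along,lateral) [0.01745588 0.02523363] dyaw 0.11811669849808729 dz -0.039289403610287266 19.9583
```

View pics/l7.png

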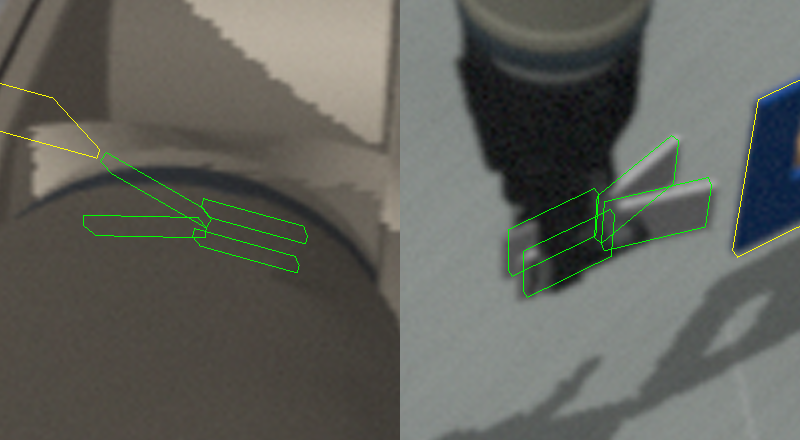

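The arm blocks the top camera here, so its match at (428,216) is the blue clip and that joint fit is void. The scene view shows the open jaws at crop (680,140)–(710,225), short of the board. I'll fit from the scene camera only, with z fixed from the grasp.

```bash
cat > fs.py <<'E'
from go import *
def fits(pv,n,fixyaw=False,z=.082):
    im=arm.read_camera("scene");cv2.imwrite(f"pics/scene{n}.png",im[:,:,::-1])
    near=proj("scene",pv+.03*ux(by)+[0,0,.1])[0]
    rs=arm.regions_of("scene","clip");r=min(rs,key=lambda r:np.hypot(r["location"][1]-near[0],r["location"][0]-near[1]))
    print(r["score"],r["location"],near,int(r["region"].sum()));o=big(r["region"])
    bx=clipboxes(.5);ja=[bx[0],bx[2]];ig=[box(-55,4,-16,16,-5,80)]
    def cost(q):
        if fixyaw:q=np.r_[q[:2],by]
        k=1-mask("scene",ig,q,z);m=mask("scene",ja,q,z)&k;oo=o&k;return 1-(m&oo).sum()/max(1,(m|oo).sum())
    best=None
    for d in([0,0,0],[.008,.008,.05],[-.008,.008,-.05],[.008,-.008,0]):
        q0=np.array([pv[0],pv[1],by])+d
        x=minimize(cost,q0,method="Nelder-Mead",options=dict(initial_simplex=q0+np.vstack([np.zeros(3),np.diag([.006,.006,.05])]),xatol=1e-4,fatol=1e-4))
        if best is None or x.fun<best.fun:best=x
    q=best.x;print("err along,lat",(Rz(-by)@(np.r_[q[:2],0]-np.r_[pv[:2],0]))[:2]," dyaw",np.degrees(q[2]-by),"cost",best.fun)
    return q
E
python3 - <<'E'
from fs import *
pv,t=target(.055)
for z in(.080,.082,.084):fits(pv,8,z=z)
fits(pv,8,True)
E
```

```text
0.76 [170.2, 343.3] [346.62595992 169.08498989] 572
err along,lat [0.00204521 0.00552413]  dyaw -2.525975649502467 cost 0.12193672954106638
0.62 [167.6, 344.3] [346.62595992 169.08498989] 494
err along,lat [0.0002769  0.00133934]  dyaw 1.0751061244740188 cost 0.17108585858585856
0.82 [171.1, 263.6] [346.62595992 169.08498989] 388
err along,lat [0. 0.]  dyaw 0.0 cost 1.0
0.59 [168.1, 345.2] [346.62595992 169.08498989] 514
err along,lat [-0.00086786  0.00122336]  dyaw 1.7095843096058456 cost 0.15172627341693756
```

Run:
```python
from fs import *
pv,t=target(.055);L=[]
for i in range(7):
    q=fits(pv,8)
    d=(Rz(-by)@(np.r_[q[:2],0]-pv*[1,1,0]))[:2];a=q[2]-by
    L.append([d[0],d[1]+.033*np.sin(a),d[1]+.053*np.sin(a),a])
L=np.array(L);print(np.round(1000*L,1));print(np.median(L,0)*1000,arm.read_state()["clock"])
```

```text
0.74 [170.4, 344.3] [346.62595992 169.08498989] 484
err along,lat [-0.0003215  -0.00186747]  dyaw 4.48447449532079 cost 0.19922857622002343
0.73 [169.9, 347.5] [346.62595992 169.08498989] 481
err along,lat [-0.00025064 -0.00218299]  dyaw 5.836390908038559 cost 0.1980742778541953
0.87 [169.9, 345.8] [346.62595992 169.08498989] 496
err along,lat [-0.00101396 -0.00114519]  dyaw 2.8107387994087385 cost 0.19357992504481014
0.85 [170.1, 343.3] [346.62595992 169.08498989] 521
err along,lat [-0.00036496 -0.00030131]  dyaw 2.1029534336056113 cost 0.15051020408163263
0.62 [168.4, 345.7] [346.62595992 169.08498989] 560
err along,lat [0.00117043 0.0018849 ]  dyaw -0.2977890139216742 cost 0.12501905778319866
0.8 [167.2, 343.6] [346.62595992 169.08498989] 468
err along,lat [-0.00174563 -0.00137952]  dyaw 3.8810554575046226 cost 0.20851346857332886
0.96 [170.5, 344.9] [346.62595992 169.08498989] 522
err along,lat [5.04747506e-05 5.97971724e-04]  dyaw 1.4391487118806183 cost 0.15233570863024548
[[-3.000e-01  7.000e-01  2.300e+00  7.830e+01]
 [-3.000e-01  1.200e+00  3.200e+00  1.019e+02]
 [-1.000e+00  5.000e-01  1.500e+00  4.910e+01]
 [-4.000e-01  9.000e-01  1.600e+00  3.670e+01]
 [ 1.200e+00  1.700e+00  1.600e+00 -5.200e+00]
 [-1.700e+00  9.000e-01  2.200e+00  6.770e+01]
 [ 1.000e-01  1.400e+00  1.900e+00  2.510e+01]]
[-0.32150323  0.90963329  1.92907957 49.05664646] 21.0583
```

The offset holds at the board: along about 0 mm, lateral about +1 mm. I'll shift 1 mm and go in slowly with a contact guard.

Run:
```python
from fs import *
lat=Rz(by)@np.array([0,-.001,0])
pv,t=target(0);hit=arm.line_to(t+lat,attitude=ori(by,-1),rate=.04,contact_N=3)
arm.sleep(.4);st=arm.read_state();print(hit,st["position"]-t-lat,st["opening"],st["force"],st["clock"])
L=[]
for i in range(4):
    q=fits(pv,9);L.append(q)
im=cv2.imread("pics/scene9.png");k=7;g=cv2.resize(im,None,fx=k,fy=k,interpolation=cv2.INTER_CUBIC)
g2=g.copy()
pe=lambda X:((proj("scene",X)+.5)*k).astype(np.int32)
Pb=np.array([b[0],b[1],0])
for x in [box(-2.5,2.5,-110,80,14,140)]:cv2.drawContours(g2,[cv2.convexHull(pe(x@Rz(b[2]).T+Pb))],-1,(0,255,255),1)
for x in clipboxes(.5):cv2.drawContours(g2,[cv2.convexHull(pe(x@Rz(by).T+pv*[1,1,0]+lat+[0,0,.082]))],-1,(0,255,0),1)
u,v=pe(E+[0,0,.1])[0]
a=[x[max(0,v-270):v+270,u-200:u+200] for x in(g,g2)]
cv2.imwrite("pics/fin.png",cv2.convertScaleAbs(np.hstack(a),alpha=1.5,beta=10))
```

```text
False [-1.21694077e-05 -7.14361993e-05  1.85380423e-05] 0.017220146759317954 [-0.21605398 -0.50927445 -0.93702872] 22.9833
0.83 [160.5, 367.2] [370.01800256 157.80912084] 341
err along,lat [-0.00304403 -0.00827396]  dyaw 11.523866978618116 cost 0.39597166888003543
0.92 [158.3, 368.9] [370.01800256 157.80912084] 458
err along,lat [-0.00098635 -0.00504845]  dyaw 7.443914074272505 cost 0.2908052766292577
0.73 [157.8, 368.6] [370.01800256 157.80912084] 414
err along,lat [-0.00104743 -0.00670876]  dyaw 9.044994974848928 cost 0.3681195007161858
0.62 [159.9, 370.0] [370.01800256 157.80912084] 420
err along,lat [-0.00102517 -0.00658574]  dyaw 9.344505227773178 cost 0.32098765432098764
```

View pics/fin.png

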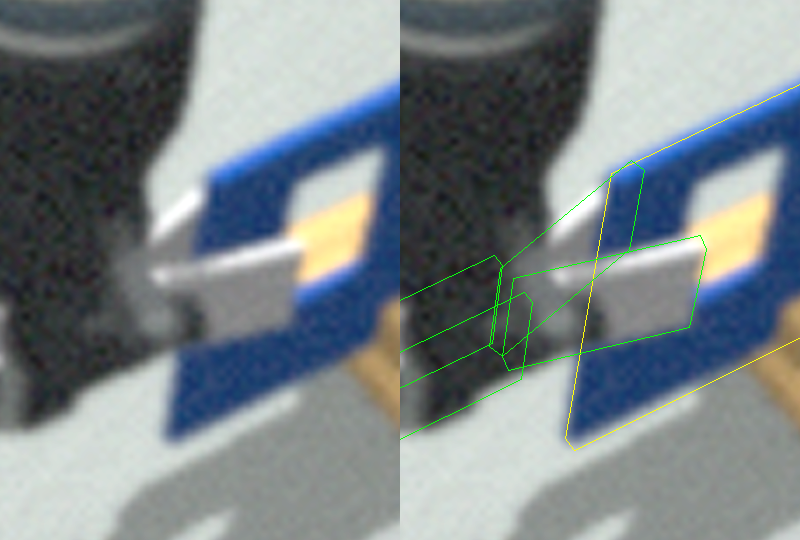

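The picture shows one jaw in front of the board and one behind it. The edge is well inside the mouth, the hole side is ahead of the near jaw's tip, and the overlay agrees to about 1–2 mm. There was no contact, and the opening is still 17 mm, which means fully squeezed. Handing in.

Run:
```python
from bench import arm
s=arm.read_state();print(s["clock"],s["opening"],s["force"]);arm.close_job()
```

```text
23.3833 0.017290865929320956 [-0.36206906  0.47228375 -0.47063512]
the job is handed in; nothing more can be done
```

The job is handed in. The silver clip is held squeezed fully open around the board's end edge at about 100 mm height, with one jaw on each side. By my measurements the edge is about 21 mm inside the mouth and each jaw clears the board by roughly 5 mm at the edge.

**Failed first grasp:** The first squeeze closed on top of the clip and only nudged it about 3 mm and 5°. A light touch on the counter and the pictures showed the real fingertips about 27 mm higher and about 10 mm further back than reported. I corrected for that, and the second grasp held. The clip was already open when I carried it to the board.

**Last checks:**
- **Grip:** the finger opening was 17.3 mm, which matches fully squeezed tails.
- **Contact:** the 3 N contact guard did not trip on the way in, and the force change was under 1 N.
- **Time:** the clock read 23.4 s of the 38 s allowed.
- **Picture:** the last scene view shows a jaw on each side, matching the expected outline to about 1–2 mm.

**Checks that disagreed or were missing:**
- **Top camera:** the arm blocked it at the board, so that joint fit was no use.
- **Silhouette fits:** the final scene-camera fits were poor (cost 0.29–0.40, 7–12° yaw) because the board hides the far jaw. I relied on the fits from just before the approach instead. Those put the clip about 1 mm off sideways, which I corrected.
- **Other items:** I did not re-measure the ramekin, egg cup and can opener; no planned path went near them.

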